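# Set out a mounting kit on the layout board

### The job

Set out the mounting kit on the grey layout board. Lay the wooden packer flat inside the long yellow frame in the middle of the board, pointing the same way as the frame, and put the white wear block squarely on top of it, lying lengthwise along it. Lay the bolt in the middle of the yellow frame in front of the red marker block, lengthwise in the frame, and the large dark nut flat in the middle of the frame in front of the green marker block; leave the small bright nut and the shackle where they are.

Things in the scene. Friction and masses are not known exactly. Their poses are not given: they have to be found in the camera images.
- board: Fixed grey steel plate, 124 (x) x 260 (y) x 4 mm. Origin: centre of its underside; x points away from the robot (give or take its yaw), y left. Flat yellow painted frames: a long one, 116 (x) x 60 (y) mm, centred on the board, and two front ones, 54 (x) x 84 (y) mm, centred at x = -31, y = +85 and -85 mm. Behind these, at x = +25 mm, stand the red and the green block, either way round.
- red_block: Red plastic marker block with two screws, 24 (x) x 60 (y) x 12 mm, fixed on the board. Origin: centre of its underside, axes as the board's. The centre of the yellow frame in front of it (nearer the robot) lies at x = -56 mm, y = 0 in its frame.
- green_block: Green plastic marker block with two screws, 24 (x) x 60 (y) x 12 mm, fixed on the board. Origin: centre of its underside, axes as the board's. The centre of the yellow frame in front of it (nearer the robot) lies at x = -56 mm, y = 0 in its frame.
- packer: Brown softwood off-cut, 43 (x) x 99 (y, its length) x 25 mm high, 0.07 kg, lying flat. Origin: centre of its underside. In the long frame its length runs along the board's x; either end may lead.
- wear_block: Cream-white plastic block, 78 (x, its length) x 32 (y) x 38 mm high, about 0.09 kg. Origin: centre of its underside. On the packer its length runs along the packer's length, either way round.
- bolt: Brown steel bolt on its side, 74 mm long along y, shank 20 mm thick from y = -37 to +24 mm, head 35 (x) x 31 (z) mm from y = +24 to +37 mm, about 0.22 kg. Origin: under mid-length, on the surface. The shank's axis is 10 mm up at its end, 15 mm at the head. In the frame its length lies along the board's y, either way round.
- dark_nut: Large dark hexagon nut lying flat, 38 mm across flats (along its x and 60 degrees to either side), 44 mm across corners (y), 20 mm high, about 0.09 kg. Origin: centre of its underside.
- bright_nut: Small bright hexagon nut lying flat, 32 x 36 x 16 mm; stays where it is. Origin: centre of its underside.
- shackle: Rusty bow shackle lying flat, 103 x 80 x 19 mm, at the right; stays where it is. Origin: centre of its underside.

How it is judged:
By the outcome, as a careful person would: the job done as asked, in the order asked, and still so for the second after the job is handed in, with the robot touching nothing.
It also fails if it takes over 120 s, if anything falls off the work surface, if the arm or the gripper's body presses on something with over 40 N, if the wrist force passes 120 N, or if a joint passes its speed limit or range.

### The arm

A 6-joint arm with a two-finger parallel gripper is mounted at the origin on a cart in front of the work surface, level with it; the furniture and walls round the work are solid. World frame = base frame: x ahead of the robot, y to its left, z up, the work surface at z = 0. Lengths are in mm, angles in rad, forces in N, time in s.
With the tool pointing down it reaches from about 300 to 775 mm from the base axis. Payload 14.6 kg.
Tool frame: the origin (TCP) lies at the very end of the fingers, on their centre line; the grasp point (between the pads) lies 19 mm behind it (manip.grip_point_offset is the distance from the TCP to the grasp point, in mm); z points along the fingers, y is the line along which they close (so a half turn about z gives the same grasp; the last joint's range is limited). The gripper opens to 94 mm and grips with 3 to 60 N. Pads are 16 mm wide; open, the fingers measure 119 mm over their backs; the gripper's body (75 mm by 177 mm) begins 78 mm behind the grasp point.
Start: joints at [1.19, 0.3, 1.521, -0, 1.321, -0.067], TCP at [169.769, 523.133, 177.546] pointing down, gripper open.
Joint ranges: [-3.03, 3.03], [-0.79, 2.21], [0.23, 2.52], [-1.04, 4.18], [0, 3.07], [-2.55, 2.55]. Speed limits (rad/s): [2.22, 2.22, 2.57, 3.14, 3.14, 3.14].

### API

Orientations are given as [roll, pitch, yaw] about the fixed x, y, z axes, in that order (R = Rz(yaw) Ry(pitch) Rx(roll)).
In Python, from cell import telemetry, eyes, manip gives the robot as it stands.
- The arm moves only by the tool play_rows, never from a script. Its arguments are lists of equal length, an entry for each row: "translation": the shift along the world's x, y, z in m, a list of three; "yaw": the turn about the world's z in rad. A call has 1 to 12 rows; each row is the pose to reach, as a shift and turn from the pose commanded when the call began; what a row does not reach only later rows make up. A row lasts 1/8 s, in which the tool goes at most 62.5 mm and 10.7 degrees, less where a joint would pass 70% of its speed; a pose out of reach is approached as far as the arm can. A call with a gripper value outside its range is refused whole. "hand" is the opening, from 0 (shut) to 1 (fully open), set as the call begins (left out, the last holds). The fingers move at their own pace and stop on an object; "force" is the grip in N (left out, the last holds). Time passes only in rows, so rows that repeat a pose let the fingers close. It gives the time, the measured TCP pose, the force, the opening and the grip force at its end, in the units of the state.
- telemetry.read_state(): the state, without advancing time (a new reading comes with each control period).
- eyes.camera(name): name is "scene" or "top" or "wrist"; returns a dict with "pixels" (400x640x3 uint8, red, green, blue), "fx", "fy", "cx", "cy" (pixels), "cam_to_world" (4x4, takes a point from camera to world coordinates); the wrist camera has in their place "T_tool_cam" (4x4, takes a point from camera to tool coordinates, whose origin is the TCP and whose axes are the flange's). Camera axes: x right, y up, looking along -z (the intrinsics and any distortion apply to the point x, -y, -z); pixel columns grow to the right and rows downward; lengths in mm; the calibration is good to about 2 mm. A picture is of the moment at which its call begins: read the wrist's pose just before it. There is no depth.
- manip.sign_off(): hands the job in; it is judged then, once.
The state is a dict: "clock": time; "joints": joint angles; "qd": joint speeds; "effort": joint torques, N m; "eef_pos": TCP position; "eef_rot": TCP orientation; "wrist_force": force on the tool from outside, world axes, zero at the start; "moment": the same for the moment, N m; "finger_gap": finger opening in mm; "finger_force": force on a finger pad.
Only numpy, scipy, OpenCV 4.12 (cv2) and the standard library are available. Lean on these libraries where they do the work, as an engineer would, in place of code of your own. Each camera call takes 0.05 s, during which the arm holds its last target. There are 200 camera calls.

## Working session

There is one attempt and no reset: what is moved stays moved. The work goes in short steps, Python scripts to look and compute and a tool call to move; the robot and the scene stay as the last step left them, time stands still between calls to the robot, and variables do not carry over. Pictures are saved under pics/ and viewed, at most 14 in all, crops included, and the job is handed in when it is done.

Besides the shell and the picture viewer there is one more tool, called after ">>>" as name(argument=value, ...) on one line, values as JSON. play_rows: Moves the arm, as the interface text tells. Its arguments: {"type":"object","properties":{"translation":{"type":"array","items":{"type":"array","items":{"type":"number"}}},"yaw":{"type":"array","items":{"type":"number"}},"hand":{"type":"number"},"force":{"type":"number"}},"required":["translation","yaw"]}

```bash
ls; mkdir -p pics; cat > h.py <<'E'
import numpy as np, cv2
from cell import telemetry, eyes, manip
def snap(n,f):
    c=eyes.camera(n); cv2.imwrite('pics/'+f,cv2.cvtColor(c['pixels'],cv2.COLOR_RGB2BGR)); return c
def ray(c,u,v,z):
    M=np.array(c['cam_to_world']); d=M[:3,:3]@np.array([(u-c['cx'])/c['fx'],-(v-c['cy'])/c['fy'],-1]); o=M[:3,3]
    return o+d*(z-o[2])/d[2]
def proj(c,p):
    M=np.linalg.inv(np.array(c['cam_to_world'])); q=M[:3,:3]@np.array(p)+M[:3,3]
    return c['cx']+c['fx']*q[0]/-q[2], c['cy']-c['fy']*q[1]/-q[2]
E
python3 - <<'E'
from h import *
for n in('scene','top'):
    c=snap(n,n+'0.png'); print(n,{k:(np.round(v,3).tolist() if k!='pixels' else 0) for k,v in c.items()})
print(telemetry.read_state())
E
```

```text
pics
scene {'pixels': 0, 'fx': 371.386, 'fy': 371.386, 'cx': 315.713, 'cy': 203.656, 'cam_to_world': [[0.498, 0.413, -0.763, -653.715], [-0.867, 0.216, -0.449, -716.501], [-0.021, 0.885, 0.465, 717.705], [0.0, 0.0, 0.0, 1.0]]}
top {'pixels': 0, 'fx': 362.753, 'fy': 362.753, 'cx': 317.723, 'cy': 200.988, 'cam_to_world': [[0.003, 0.998, -0.064, 383.908], [-1.0, 0.003, -0.003, -84.639], [-0.002, 0.064, 0.998, 1138.38], [0.0, 0.0, 0.0, 1.0]]}
{'clock': 0.1, 'joints': array([ 1.19039238e+00,  3.00372827e-01,  1.52151827e+00,  2.44828897e-05,
        1.32069500e+00, -6.65858346e-02]), 'qd': array([-1.47099586e-04, -4.81270450e-04, -1.50383194e-03,  6.04889383e-04,
       -1.11135624e-03, -2.51756126e-06]), 'effort': array([-2.91659535e-04, -5.32643223e+01, -3.53283656e+01,  7.08980835e-02,
        2.34482624e-02, -7.94925973e-05]), 'eef_pos': array([169.67239325, 522.89984894, 177.06681908]), 'eef_rot': array([-3.14060299e+00, -8.97628636e-05,  2.82776843e+00]), 'wrist_force': array([ 1.0216859 , -0.22849997,  0.46680367]), 'moment': array([-0.00192227,  0.00780165, -0.01747203]), 'finger_force': 0.0, 'finger_gap': 93.97991970451517}
```

View pics/top0.png

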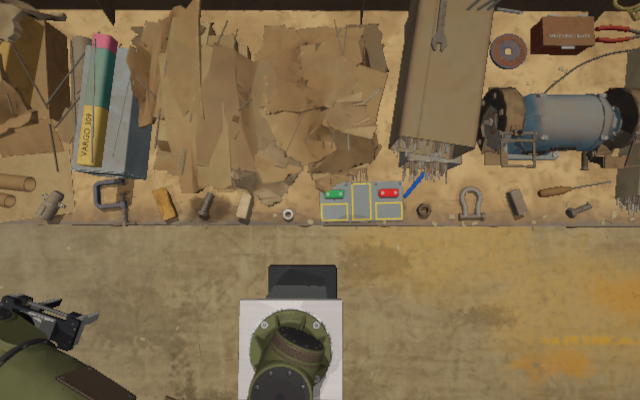

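View pics/scene0.png

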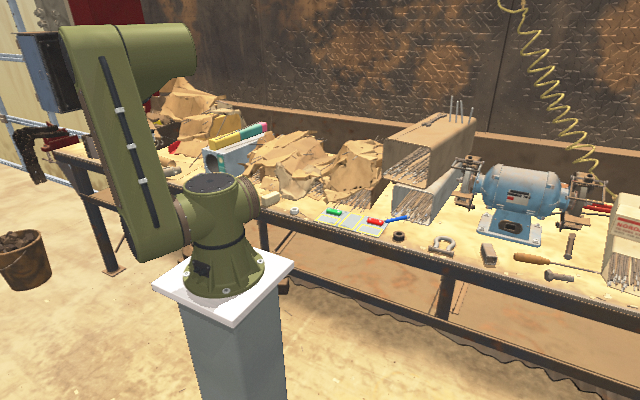

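Top view: packer near (165,205), bolt (206,205), wear block (245,206), bright nut (288,214), board (362,201) with green left and red right, dark nut (424,210), shackle (471,203). The scene view confirms the order along the bench.

```bash
python3 - <<'E'
from h import *
c=eyes.camera('top'); im=cv2.cvtColor(c['pixels'],cv2.COLOR_RGB2BGR)
a=cv2.resize(im[172:232,145:275],None,fx=6,fy=6,interpolation=cv2.INTER_CUBIC)[:,:780]
cv2.imwrite('pics/a.png',a)
for n,u,v,z in [('packer',165,205,25),('bolt',206,205,20),('wear',245,206,38),('board',362,201,4),('green',334,195,16),('red',388,193,16),('dark',424,210,20),('x',515,204,20),('bright',288,214,16)]:
    print(n,ray(c,u,v,z).round())
hsv=cv2.cvtColor(im,cv2.COLOR_BGR2HSV)
for n,lo,hi,z in [('red',(0,150,100),(6,255,255),16),('green',(50,120,60),(80,255,255),16)]:
    m=cv2.inRange(hsv,lo,hi); m[:170]=0;m[230:]=0;m[:,:300]=0;m[:,420:]=0
    k=max(cv2.findContours(m,0,2)[0],key=cv2.contourArea); r=cv2.minAreaRect(k);print(n,r,ray(c,*r[0],z).round())
    print([ray(c,*p,z)[:2].round().tolist() for p in cv2.boxPoints(r)])
E
```

```text
packer [441. 388.  25.]
bolt [442. 263.  20.]
wear [438. 139.  38.]
board [ 457. -220.    4.]
green [ 474. -132.   16.]
red [ 481. -300.   16.]
dark [ 429. -409.   20.]
x [ 448. -690.   20.]
bright [415.  10.  16.]
red ((388.0, 192.5), (7.0, 18.0), 90.0) [ 483. -300.   16.]
[[494.0, -272.0], [494.0, -328.0], [472.0, -328.0], [472.0, -272.0]]
green ((334.0, 193.5), (7.0, 18.0), 90.0) [ 479. -132.   16.]
[[490.0, -104.0], [490.0, -160.0], [468.0, -160.0], [468.0, -104.0]]
```

View pics/a.png

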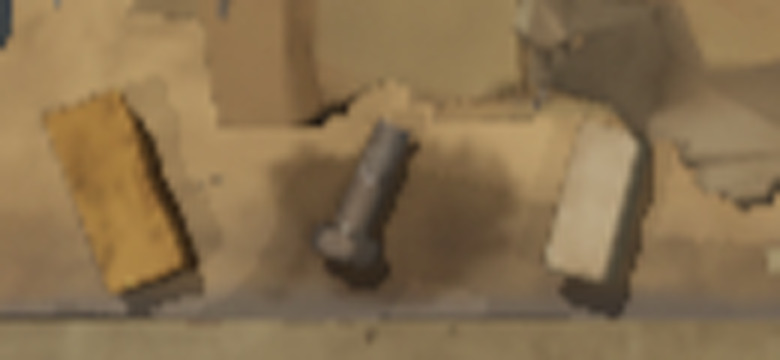

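The crop shows the packer's top corners at about (45,115), (120,90), (190,265) and (110,292). The bolt's head is near (345,250) and its tip near (393,130). The wear block's left edge runs from (585,125) to (548,265). Now going above the packer.

>>> play_rows(translation=[[0.05,-0.025,0.05],[0.1,-0.05,0.06],[0.15,-0.075,0.06],[0.2,-0.1,0.06],[0.25,-0.125,0.06],[0.26,-0.135,0.06],[0.26,-0.135,0.06],[0.26,-0.135,0.06]], yaw=[0.14,0.28,0.42,0.56,0.69,0.69,0.69,0.69], hand=1)

```text
clock: 1.15
eef_pos: [428.7, 388.9, 237.6]
eef_rot: [3.141, -0.0, -2.765]
wrist_force: [0.5, -0.4, -0.6]
finger_gap: 93.9
finger_force: 0.0
```

```bash
cat >> h.py <<'E'
from scipy.spatial.transform import Rotation as Rn
def wrist(f=None):
    s=telemetry.read_state(); c=eyes.camera('wrist')
    T=np.eye(4); T[:3,:3]=Rn.from_euler('xyz',s['eef_rot']).as_matrix(); T[:3,3]=s['eef_pos']
    c['cam_to_world']=T@np.array(c['T_tool_cam'])
    if f: cv2.imwrite('pics/'+f,cv2.cvtColor(c['pixels'],cv2.COLOR_RGB2BGR))
    return c,s
def st():
    s=telemetry.read_state(); print({k:np.round(s[k],3).tolist() for k in('clock','eef_pos','eef_rot','joints','wrist_force','finger_gap','finger_force')})
E
python3 - <<'E'
from h import *
c,s=wrist('w1.png'); st(); print(np.round(c['T_tool_cam'],3),c['fx'],c['cx'],c['cy'],[k for k in c])
E
```

```text
{'clock': 1.2, 'eef_pos': [428.71, 388.981, 237.709], 'eef_rot': [3.141, 0.0, -2.765], 'joints': [0.673, 0.328, 1.345, 0.0, 1.468, -1.274], 'wrist_force': [-0.172, 0.444, -0.637], 'finger_gap': 94.25, 'finger_force': 0.0}
[[ 0.00000e+00  9.74000e-01  2.27000e-01  6.48460e+01]
 [ 1.00000e+00 -1.00000e-03  1.00000e-03  8.11000e-01]
 [ 1.00000e-03  2.27000e-01 -9.74000e-01 -2.08524e+02]
 [ 0.00000e+00  0.00000e+00  0.00000e+00  1.00000e+00]] 320.9379830939369 321.0347014726924 200.39375123735445 ['pixels', 'fx', 'fy', 'cx', 'cy', 'T_tool_cam', 'cam_to_world']
```

View pics/w1.png

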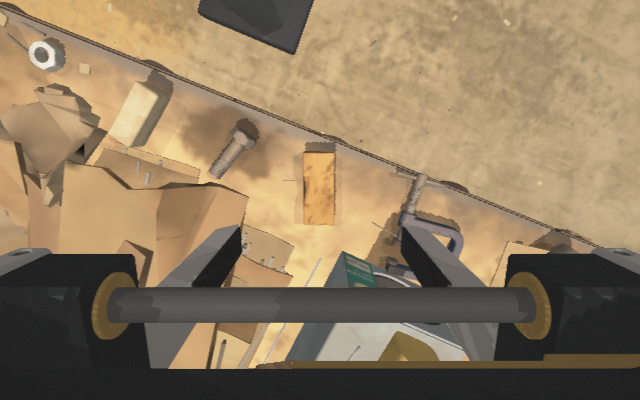

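The wrist view shows the packer at about (303..335, 150..224), nearly aligned with the gripper. The bolt is at (237,150), the wear block at (140,113) and the bright nut at (45,55).

```bash
cat >> h.py <<'E'
def blob(c,roi,lo,hi,z,show=True):
    u0,u1,v0,v1=roi; h=cv2.cvtColor(c['pixels'],cv2.COLOR_RGB2HSV)[v0:v1,u0:u1]
    m=cv2.morphologyEx(cv2.inRange(h,lo,hi),cv2.MORPH_CLOSE,np.ones((3,3)))
    m=cv2.morphologyEx(m,cv2.MORPH_OPEN,np.ones((3,3)))
    k=max(cv2.findContours(m,0,2)[0],key=cv2.contourArea)+[u0,v0]
    P=np.array([ray(c,*p[0],z)[:2] for p in k],np.float32); r=cv2.minAreaRect(P)
    B=cv2.boxPoints(r); e=[B[1]-B[0],B[2]-B[1]]; L=max(e,key=np.linalg.norm); a=np.arctan2(L[1],L[0]); a=(a+np.pi/2)%np.pi-np.pi/2
    ce=np.array(r[0]); print('centre',ce.round(1),'size',np.round(r[1],1),'len angle',round(a,3),'px',cv2.boundingRect(k)); return ce,a
E
python3 - <<'E'
from h import *
c,s=wrist()
h=cv2.cvtColor(c['pixels'],cv2.COLOR_RGB2HSV)
print('packer',h[180,320],h[215,312],h[160,325],'bg',h[190,290],h[190,345],h[240,320])
print('wear',h[110,135],h[100,150]); print('bolt',h[155,232],h[135,243],h[160,260])
blob(c,(285,350,145,240),(10,140,170),(20,255,255),25)
for p in [(303,152),(335,152),(303,224),(335,224)]: print(ray(c,*p,25).round(1))
E
```

```text
packer [ 18 136 237] [ 16 143 217] [ 18 132 235] bg [ 19 103 232] [ 16 111 220] [ 20  99 236]
wear [ 22  65 238] [ 21  77 235]
bolt [ 14  78 173] [ 15  70 178] [ 16 108 153]
centre [460.1 398. ] size [65.  39.7] len angle 0.378 px (304, 176, 30, 48)
[408.  355.8  25. ]
[392.6 394.5  25. ]
[499.5 390.7  25. ]
[483.3 431.5  25. ]
```

```bash
python3 - <<'E'
from h import *
c,s=wrist(); t=eyes.camera('top')
for u,v in [(179.2,191.7),(198.3,192.8),(235,190)]:
    for z in (0,30,60,100): p=ray(t,u,v,z); print(u,z,p.round(),np.round(proj(c,p)))
a=c['pixels'][130:300,60:420]; cv2.imwrite('pics/b.png',cv2.cvtColor(cv2.resize(a,None,fx=2.2,fy=2.2),cv2.COLOR_RGB2BGR))
b=eyes.camera('scene')['pixels'][60:230,120:400]; cv2.imwrite('pics/b2.png',cv2.cvtColor(cv2.resize(b,None,fx=2.8,fy=2.8),cv2.COLOR_RGB2BGR))
E
```

```text
179.2 0 [485. 355.   0.] [284. 201.]
179.2 30 [482. 343.  30.] [274. 201.]
179.2 60 [479. 332.  60.] [263. 201.]
179.2 100 [476. 316. 100.] [244. 201.]
198.3 0 [481. 295.   0.] [245. 183.]
198.3 30 [479. 285.  30.] [233. 183.]
198.3 60 [476. 275.  60.] [219. 182.]
198.3 100 [473. 261. 100.] [197. 181.]
235 0 [491. 179.   0.] [164. 159.]
235 30 [488. 172.  30.] [148. 157.]
235 60 [485. 165.  60.] [130. 155.]
235 100 [481. 156. 100.] [100. 152.]
```

View pics/b.png

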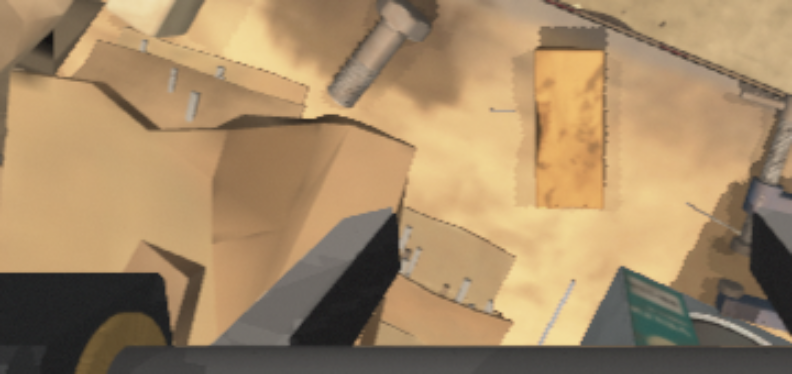

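View pics/b2.png

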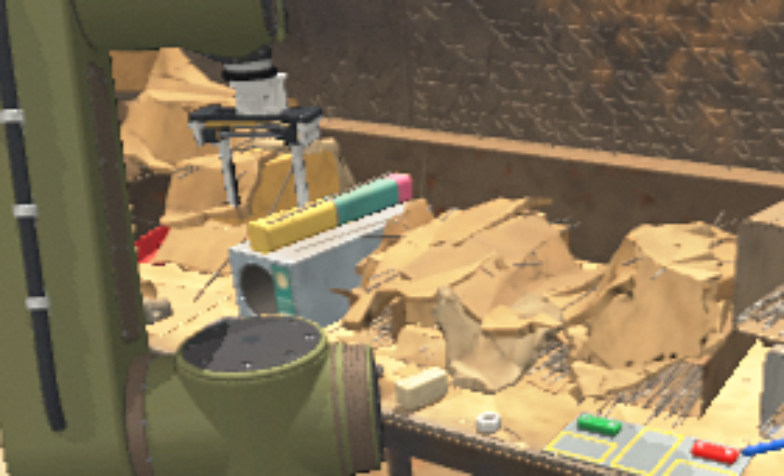

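The view shows a cardboard corner at wrist pixel (248,197), which triangulates to about (476,318,92). That is close to where the gripper body would go. I'll grasp the packer 25 mm nearer the robot, with the fingers partly open.

>>> play_rows(translation=[[-0.006,-0.005,-0.05],[-0.006,-0.005,-0.1],[-0.006,-0.005,-0.15],[-0.006,-0.005,-0.18],[-0.006,-0.005,-0.205],[-0.006,-0.005,-0.22],[-0.006,-0.005,-0.23],[-0.006,-0.005,-0.23],[-0.006,-0.005,-0.23]], yaw=[0,0,0,0,0,0,0,0,0], hand=0.75)

```text
clock: 2.52
eef_pos: [424.1, 383.5, 8.4]
eef_rot: [3.141, 0.001, -2.765]
wrist_force: [-0.5, 0.1, -0.6]
finger_gap: 70.4
finger_force: 0.0
```

>>> play_rows(translation=[[0,0,0],[0,0,0],[0,0,0],[0,0,0],[0,0,0],[0,0,0]], yaw=[0,0,0,0,0,0], hand=0.3, force=40)

```text
clock: 3.28
eef_pos: [423.7, 383.1, 7.5]
eef_rot: [-3.142, -0.0, -2.765]
wrist_force: [0.2, 1.0, 0.2]
finger_gap: 28.2
finger_force: 0.0
```

```bash
python3 - <<'E'
from h import *
st(); c,s=wrist('w2.png')
E
```

```text
{'clock': 3.275, 'eef_pos': [423.744, 383.132, 7.517], 'eef_rot': [-3.142, -0.0, -2.765], 'joints': [0.671, 0.54, 1.61, -0.0, 0.992, -1.276], 'wrist_force': [0.214, 1.031, 0.186], 'finger_gap': 28.248, 'finger_force': 0.0}
```

View pics/w2.png

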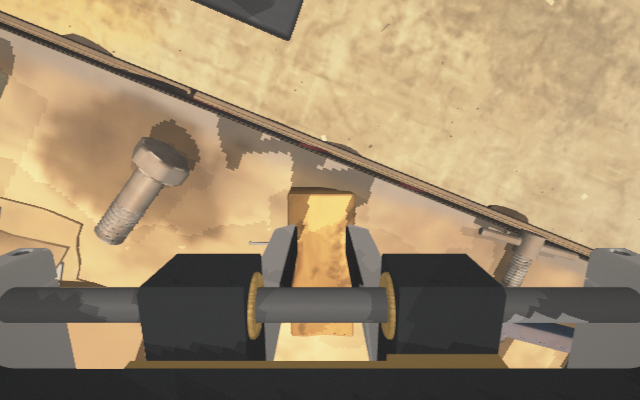

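```bash
python3 - <<'E'
from h import *
c,s=wrist()
cv2.imwrite('pics/w3.png',cv2.cvtColor(cv2.resize(c['pixels'][150:350,220:420],None,fx=3,fy=3,interpolation=cv2.INTER_CUBIC),cv2.COLOR_RGB2BGR)); st()
E
```

```text
{'clock': 3.375, 'eef_pos': [423.745, 383.132, 7.54], 'eef_rot': [-3.142, -0.0, -2.765], 'joints': [0.671, 0.539, 1.61, -0.0, 0.992, -1.276], 'wrist_force': [-0.326, 0.299, -0.699], 'finger_gap': 28.081, 'finger_force': 0.0}
```

View pics/w3.png

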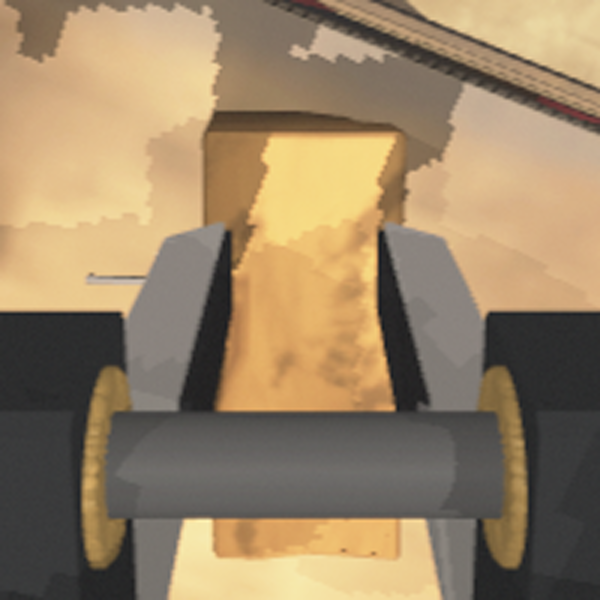

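The zoom shows both fingertips overlapping the packer's top edges (crop 205/405), with finger edges at 232/378. No contact is reported at a 28 mm gap. I'll close fully to test for contact.

>>> play_rows(translation=[[0,0,0],[0,0,0],[0,0,0],[0,0,0]], yaw=[0,0,0,0], hand=0, force=30)

```text
clock: 3.88
eef_pos: [423.8, 383.1, 7.5]
eef_rot: [3.142, -0.0, -2.765]
wrist_force: [0.0, 0.7, 0.7]
finger_gap: 0.6
finger_force: 0.0
```

```bash
python3 - <<'E'
from h import *
c,s=wrist()
cv2.imwrite('pics/w4.png',cv2.cvtColor(cv2.resize(c['pixels'][150:350,180:460],None,fx=2,fy=2,interpolation=cv2.INTER_CUBIC),cv2.COLOR_RGB2BGR)); st()
E
```

```text
{'clock': 3.925, 'eef_pos': [423.765, 383.123, 7.526], 'eef_rot': [-3.142, -0.0, -2.765], 'joints': [0.671, 0.54, 1.61, 0.0, 0.992, -1.276], 'wrist_force': [-0.157, -0.13, -0.267], 'finger_gap': 0.596, 'finger_force': 0.0}
```

View pics/w4.png

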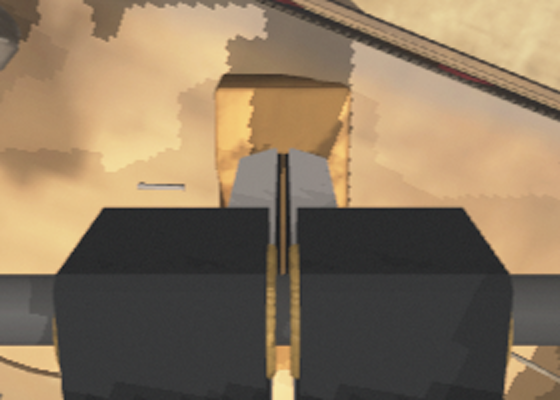

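The closed fingers overlap the packer at crop (285,160) while its body stays visible beneath, and no force is felt. At z=7.5 the pads' centre is at 26 mm, just over the packer's top, so the gripping surface may sit that high. I'll reopen and go lower.

>>> play_rows(translation=[[0,0,0],[0,0,0],[0,0,0],[0,0,0],[0,0,-0.003],[0,0,-0.0055],[0,0,-0.0055]], yaw=[0,0,0,0,0,0,0], hand=0.75)

```text
clock: 4.8
eef_pos: [423.6, 383.0, 1.7]
eef_rot: [-3.141, -0.001, -2.765]
wrist_force: [0.2, -0.5, -1.0]
finger_gap: 67.2
finger_force: 0.0
```

>>> play_rows(translation=[[0,0,0],[0,0,0],[0,0,0],[0,0,0],[0,0,0]], yaw=[0,0,0,0,0], hand=0.3, force=40)

```text
clock: 5.42
eef_pos: [423.8, 383.1, 2.0]
eef_rot: [-3.142, -0.0, -2.765]
wrist_force: [-0.3, 0.0, 0.3]
finger_gap: 28.4
finger_force: 0.0
```

>>> play_rows(translation=[[0,0,-0.001],[0,0,-0.002],[0,0,-0.003],[0,0,-0.003]], yaw=[0,0,0,0])

```text
clock: 5.92
eef_pos: [423.7, 383.1, -1.1]
eef_rot: [-3.142, -0.0, -2.765]
wrist_force: [-0.2, -0.3, 0.5]
finger_gap: 27.8
finger_force: 0.0
```

```bash
python3 - <<'E'
from h import *
st(); c,s=wrist()
cv2.imwrite('pics/w5.png',cv2.cvtColor(cv2.resize(c['pixels'][130:350,160:480],None,fx=2.4,fy=2.4,interpolation=cv2.INTER_CUBIC),cv2.COLOR_RGB2BGR))
E
```

```text
{'clock': 5.925, 'eef_pos': [423.722, 383.105, -1.067], 'eef_rot': [-3.142, -0.0, -2.765], 'joints': [0.671, 0.552, 1.614, -0.0, 0.976, -1.276], 'wrist_force': [-0.183, -0.315, 0.456], 'finger_gap': 27.796, 'finger_force': 0.0}
```

View pics/w5.png

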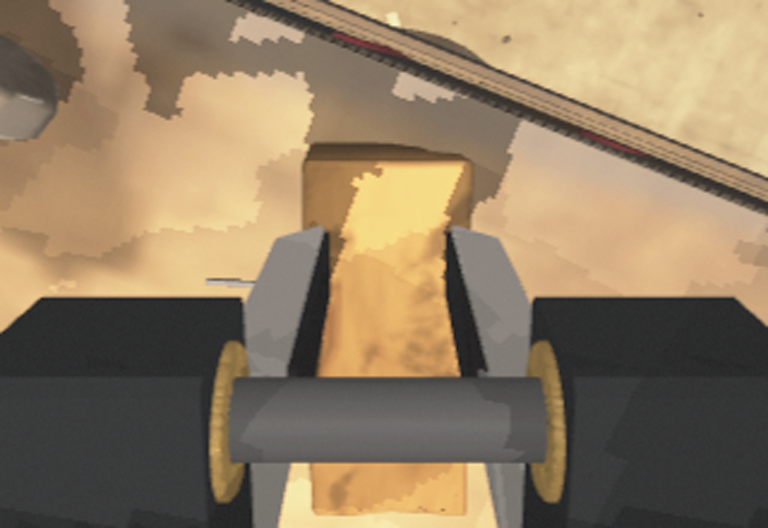

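The tips stay at v≈225 with a ~50 px gap for 28 mm. Together with the lack of contact at a reported z of -1, this says the real fingertips end about 28 mm above the nominal TCP. Checking the offset value.

```bash
python3 - <<'E'
from h import *
print(manip.grip_point_offset,[x for x in dir(manip) if x[0]!='_'])
E
```

```text
18.8 ['Unreachable', 'grip_point_offset', 'sign_off']
```

>>> play_rows(translation=[[-0.003,-0.001,0.004],[-0.009,-0.004,0.004],[-0.009,-0.004,0.004],[-0.009,-0.004,0.004],[-0.009,-0.004,0.0]], yaw=[0,0,0,0,0], hand=0.8)

```text
clock: 6.6
eef_pos: [415.0, 379.3, -0.9]
eef_rot: [3.141, 0.001, -2.765]
wrist_force: [0.9, -0.4, -0.2]
finger_gap: 73.4
finger_force: 0.0
```

>>> play_rows(translation=[[0,0,-0.003],[0,0,-0.006],[0,0,-0.009],[0,0,-0.009]], yaw=[0,0,0,0])

```text
clock: 7.1
eef_pos: [414.7, 379.0, -10.2]
eef_rot: [-3.141, -0.0, -2.765]
wrist_force: [-0.5, -0.2, 0.0]
finger_gap: 75.1
finger_force: 0.0
```

>>> play_rows(translation=[[0,0,-0.003],[0,0,-0.006],[0,0,-0.008],[0,0,-0.008]], yaw=[0,0,0,0])

```text
clock: 7.6
eef_pos: [414.7, 379.1, -18.1]
eef_rot: [-3.142, -0.0, -2.765]
wrist_force: [0.5, 0.3, -0.3]
finger_gap: 75.2
finger_force: 0.0
```

>>> play_rows(translation=[[0,0,0],[0,0,0],[0,0,0],[0,0,0],[0,0,0]], yaw=[0,0,0,0,0], hand=0.3, force=30)

```text
clock: 8.22
eef_pos: [414.8, 379.2, -17.9]
eef_rot: [3.142, 0.0, -2.765]
wrist_force: [-0.2, 0.4, -0.1]
finger_gap: 43.4
finger_force: 30.0
```

Gripped at 43.4 mm. Lifting, then moving toward the board at height.

>>> play_rows(translation=[[0,0,0.02],[0,0,0.06],[0,0,0.11],[0,0,0.16],[0,0,0.2],[0,-0.03,0.21],[0,-0.08,0.21],[0,-0.13,0.21],[0,-0.18,0.21],[0,-0.23,0.21],[0,-0.28,0.21],[0,-0.33,0.21]], yaw=[0,0,0,0,0,-0.04,-0.09,-0.14,-0.2,-0.25,-0.3,-0.353])

```text
clock: 9.72
eef_pos: [414.4, 47.6, 192.1]
eef_rot: [-3.142, 0.0, -3.12]
wrist_force: [0.9, 0.1, -0.2]
finger_gap: 43.2
finger_force: 30.0
```

>>> play_rows(translation=[[0,-0.04,0],[0,-0.08,0],[0,-0.1,0],[0,-0.1,0],[0,-0.1,0]], yaw=[0,0,0,0,0])

```text
clock: 10.35
eef_pos: [414.7, -50.3, 192.0]
eef_rot: [3.141, -0.0, -3.118]
wrist_force: [0.2, 1.0, -1.3]
finger_gap: 42.9
finger_force: 30.0
```

```bash
python3 - <<'E'
from h import *
c,s=wrist('w6.png'); st()
E
```

```text
{'clock': 10.4, 'eef_pos': [414.74, -50.141, 192.005], 'eef_rot': [3.141, -0.0, -3.118], 'joints': [-0.208, -0.013, 1.845, 0.0, 1.31, -1.803], 'wrist_force': [-0.172, -0.503, -0.892], 'finger_gap': 43.342, 'finger_force': 29.996}
```

View pics/w6.png

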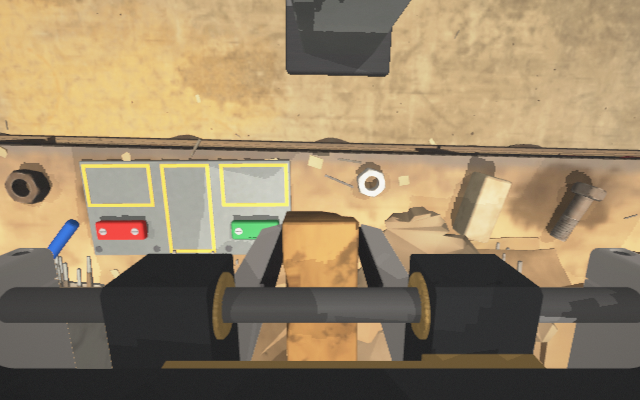

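The wrist view shows the board with its long yellow frame at (162..215, 163..252). The front frames are at (82..155, 165..207) and (220..290, 163..205), with red at (121,230) and green at (255,230). The dark nut is at (27,186), the bright nut at (371,182), the wear block near (483,205) and the bolt near (575,210).

```bash
python3 - <<'E'
from h import *
c,s=wrist(); h=cv2.cvtColor(c['pixels'],cv2.COLOR_RGB2HSV)
m=cv2.inRange(h,(22,110,150),(34,255,255)); m[:155]=0; m[256:]=0; m[:,:75]=0; m[:,294:]=0
for k in cv2.findContours(m,0,1)[0]:
    if len(k)<40: continue
    P=np.array([ray(c,*p[0],4)[:2] for p in k],np.float32); r=cv2.minAreaRect(P); print(cv2.boundingRect(k),np.round(r[0],1),np.round(r[1],1),round(r[2],2))
for n,lo,hi in [('red',(0,170,100),(6,255,255)),('red2',(174,150,100),(180,255,255)),('green',(50,120,60),(85,255,255))]:
    try: print(n); blob(c,(70,300,210,250),lo,hi,16)
    except Exception as e: print(e)
print('packer',[h[v,320].tolist() for v in (240,350)])
# packer in tool frame: near end edges assume top plane = tip-based z unknown
for p in [(483,175),(511,181),(453,232),(480,240)]: print('wear',ray(c,*p,38).round(1))
ce=ray(c,27,186,20); print('dark',ce.round(1))
for p in [(600,187),(550,238)]: print('bolt',ray(c,*p,14).round(1))
E
```

```text
(160, 164, 56, 89) [ 458.  -218.5] [116.2  60.1] 1.58
(81, 164, 73, 43) [ 428.9 -304.8] [53.6 84.5] 1.41
(219, 163, 69, 43) [ 423.7 -134. ] [53.5 83.7] 1.89
red
centre [ 483.  -299.7] size [22.4 62.4] len angle -1.546 px (96, 221, 51, 18)
red2
max() iterable argument is empty
green
centre [ 478.2 -131.9] size [23.7 57.5] len angle -1.546 px (232, 220, 46, 19)
packer [[18, 133, 234], [16, 144, 222]]
wear [399.9 134.4  38. ]
wear [406.  167.3  38. ]
wear [468.7 108.3  38. ]
wear [477.9 141.6  38. ]
dark [ 429.2 -404.1   20. ]
bolt [414.4 291.7  14. ]
bolt [481.5 242.9  14. ]
```

>>> play_rows(translation=[[0.002,-0.05,0],[0.005,-0.1,0],[0.009,-0.15,0],[0.009,-0.169,-0.01],[0.009,-0.169,-0.06],[0.009,-0.169,-0.11],[0.009,-0.169,-0.15],[0.009,-0.169,-0.175],[0.009,-0.169,-0.19],[0.009,-0.169,-0.199],[0.009,-0.169,-0.204],[0.009,-0.169,-0.2055]], yaw=[0.005,0.005,0.005,0.005,0.005,0.005,0.005,0.005,0.005,0.005,0.005,0.005])

```text
clock: 11.95
eef_pos: [424.0, -220.0, -13.2]
eef_rot: [-3.141, 0.001, -3.113]
wrist_force: [0.1, -0.1, -0.4]
finger_gap: 42.9
finger_force: 30.0
```

>>> play_rows(translation=[[0,0,0],[0,0,0]], yaw=[0,0])

```text
clock: 12.2
eef_pos: [424.0, -220.0, -13.1]
eef_rot: [-3.141, 0.001, -3.114]
wrist_force: [0.7, -0.3, -1.0]
finger_gap: 42.8
finger_force: 30.0
```

```bash
python3 - <<'E'
from h import *
st()
E
```

```text
{'clock': 12.2, 'eef_pos': [423.973, -220.011, -13.085], 'eef_rot': [-3.141, 0.001, -3.114], 'joints': [-0.555, 0.404, 1.887, 0.0, 0.85, -2.154], 'wrist_force': [0.679, -0.295, -0.962], 'finger_gap': 42.772, 'finger_force': 29.995}
```

>>> play_rows(translation=[[0,0,-0.001],[0,0,-0.001]], yaw=[0,0])

```text
clock: 12.45
eef_pos: [424.0, -220.0, -13.9]
eef_rot: [-3.141, 0.0, -3.113]
wrist_force: [-1.0, 0.1, 6.3]
finger_gap: 43.1
finger_force: 30.0
```

>>> play_rows(translation=[[0,0,0],[0,0,0],[0,0,0],[0,0,0],[0,0,0.02],[0,0,0.06],[0,0,0.11],[0,0.01,0.16],[0,0.05,0.2],[0,0.1,0.22],[0,0.15,0.22],[0,0.2,0.22]], yaw=[0,0,0,0,0,0,0,0,0,-0.1,-0.2,-0.26], hand=0.65)

```text
clock: 13.95
eef_pos: [423.5, -18.4, 205.9]
eef_rot: [3.141, 0.001, 2.907]
wrist_force: [0.8, -0.9, -0.1]
finger_gap: 60.9
finger_force: 0.0
```

>>> play_rows(translation=[[0,0.05,0],[0,0.09,0],[0,0.09,0],[0,0.09,0]], yaw=[0,0,0,0], hand=1)

```text
clock: 14.45
eef_pos: [423.7, 69.8, 205.5]
eef_rot: [-3.141, -0.0, 2.91]
wrist_force: [-0.2, -1.4, -0.1]
finger_gap: 93.2
finger_force: 0.0
```

```bash
python3 - <<'E'
from h import *
c,s=wrist('w7.png'); st()
h=cv2.cvtColor(c['pixels'],cv2.COLOR_RGB2HSV)
m=cv2.inRange(h,(9,115,120),(20,255,255)); m[:,250:]=0; m[:140]=0; m[240:]=0
for k in cv2.findContours(m,0,2)[0]:
    if cv2.contourArea(k)>150: print(cv2.boundingRect(k),cv2.contourArea(k))
t=eyes.camera('top'); P=[450,-218.5,29]; print(np.round(proj(c,[458,-218.5,29])))
E
```

```text
{'clock': 14.5, 'eef_pos': [423.797, 69.433, 205.493], 'eef_rot': [-3.141, -0.0, 2.909], 'joints': [0.077, 0.003, 1.796, -0.0, 1.342, -1.261], 'wrist_force': [0.686, -0.539, 0.705], 'finger_gap': 93.589, 'finger_force': 0.0}
(78, 219, 39, 21) 544.0
(0, 140, 181, 69) 6680.5
[109. 257.]
```

View pics/w7.png

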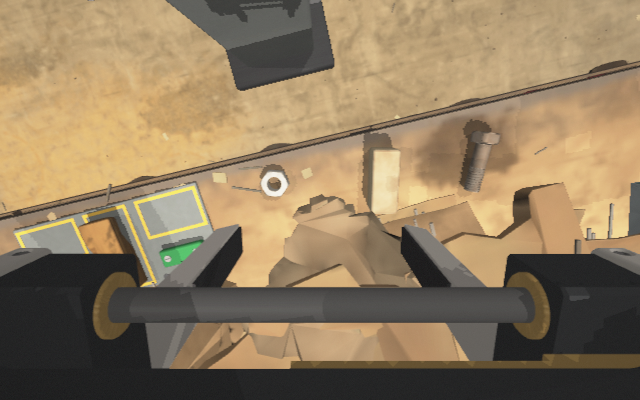

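The view shows the packer in the long frame near (110,240). The wear block's top spans (371..399, 149..212), the bolt is at (480,160) with its head up at (485,140), and cardboard starts around v>195. I'll grasp the wear block near its robot-side end.

```bash
python3 - <<'E'
from h import *
c,s=wrist(); h=cv2.cvtColor(c['pixels'],cv2.COLOR_RGB2HSV)
for v in (155,180,205): print(v,[h[v,u].tolist()[:3] for u in range(364,408,3)])
print([h[v,385].tolist() for v in range(140,222,5)])
for p in [(372.5,149),(399.5,150),(399.5,210),(371,213)]: print(ray(c,*p,38).round(1))
blob(c,(360,410,140,216),(15,30,190),(30,90,255),38)
E
```

```text
155 [[15, 94, 114], [15, 96, 114], [20, 66, 105], [18, 79, 148], [21, 77, 235], [20, 81, 235], [21, 80, 235], [19, 84, 232], [19, 84, 234], [19, 84, 234], [21, 76, 236], [21, 72, 237], [19, 86, 220], [16, 99, 195], [16, 101, 192]]
180 [[17, 101, 124], [16, 100, 125], [21, 68, 109], [18, 77, 201], [22, 63, 241], [21, 62, 241], [22, 62, 241], [22, 62, 241], [22, 70, 234], [20, 78, 230], [19, 86, 226], [18, 88, 222], [17, 104, 219], [17, 102, 225], [18, 102, 227]]
205 [[15, 111, 210], [16, 108, 191], [21, 67, 110], [20, 76, 228], [21, 67, 239], [21, 68, 240], [22, 66, 240], [22, 66, 240], [21, 67, 240], [21, 79, 236], [20, 83, 234], [17, 97, 213], [18, 105, 226], [18, 104, 226], [19, 104, 230]]
[[15, 81, 114], [15, 88, 119], [16, 92, 194], [19, 84, 232], [21, 72, 237], [22, 66, 240], [22, 63, 241], [22, 59, 242], [22, 62, 241], [22, 66, 238], [21, 72, 234], [22, 59, 241], [22, 67, 240], [22, 66, 240], [20, 82, 234], [18, 102, 213], [18, 104, 210]]
[399.9 136.8  38. ]
[408.3 167.   38. ]
[479.2 154.3  38. ]
[475. 120.  38.]
centre [441.2 144.5] size [30.9 74.5] len angle -0.232 px (372, 150, 29, 63)
```

>>> play_rows(translation=[[-0.003,0.04,0],[-0.007,0.079,-0.02],[-0.007,0.079,-0.07],[-0.007,0.079,-0.12],[-0.007,0.079,-0.16],[-0.007,0.079,-0.18],[-0.007,0.079,-0.195],[-0.007,0.079,-0.205],[-0.007,0.079,-0.2135],[-0.007,0.079,-0.2135]], yaw=[0,0,0,0,0,0,0,0,0,0], hand=0.7)

```text
clock: 15.85
eef_pos: [416.7, 149.1, -8.1]
eef_rot: [-3.141, -0.0, 2.91]
wrist_force: [0.6, -0.5, 0.1]
finger_gap: 66.0
finger_force: 0.0
```

>>> play_rows(translation=[[0,0,0],[0,0,0],[0,0,0],[0,0,0],[0,0,0],[0,0,0]], yaw=[0,0,0,0,0,0], hand=0.1, force=25)

```text
clock: 16.6
eef_pos: [416.9, 149.2, -7.8]
eef_rot: [3.141, 0.0, 2.91]
wrist_force: [-1.4, -0.3, 4.2]
finger_gap: 32.2
finger_force: 25.0
```

>>> play_rows(translation=[[0,0,0.02],[0,0,0.06],[0,0,0.11],[0,0,0.16],[0,0,0.2],[0,-0.05,0.2],[0,-0.1,0.2],[0,-0.15,0.2],[0,-0.19,0.2],[0,-0.21,0.2],[0,-0.21,0.2],[0,-0.21,0.2]], yaw=[0,0,0,0,0,0.05,0.1,0.15,0.2,0.26,0.26,0.26])

```text
clock: 18.1
eef_pos: [416.7, -60.3, 191.9]
eef_rot: [3.141, -0.0, -3.114]
wrist_force: [0.5, -0.1, -1.0]
finger_gap: 32.3
finger_force: 25.0
```

```bash
python3 - <<'E'
from h import *
c,s=wrist('w8.png'); st()
h=cv2.cvtColor(c['pixels'],cv2.COLOR_RGB2HSV)
for z in (29,): 
  q=[proj(c,[458+a,-218.5+b,z]) for a,b in((-49,-21),(-49,21),(49,21),(49,-21))]; print(np.round(q))
q=np.array(q); u0,v0=(q.min(0)-8).astype(int); u1,v1=(q.max(0)+8).astype(int)
print(h[int(q[:,1].mean()),u0:u1:4].tolist())
blob(c,(u0,u1,v0,v1),(9,115,100),(20,255,255),29)
m=cv2.inRange(h,(15,30,150),(30,95,255)); m[:,:285]=0; m[:,355:]=0; m[:190]=0
for k in cv2.findContours(m,0,2)[0]:
    if cv2.contourArea(k)>300: print('held',cv2.boundingRect(k))
E
```

```text
{'clock': 18.15, 'eef_pos': [416.738, -60.111, 191.975], 'eef_rot': [3.141, -0.0, -3.114], 'joints': [-0.23, -0.005, 1.837, 0.0, 1.31, -1.829], 'wrist_force': [-0.842, 0.785, -1.408], 'finger_gap': 32.402, 'finger_force': 24.994}
[[167. 172.]
 [203. 173.]
 [208. 252.]
 [173. 251.]]
[[33, 14, 167], [33, 14, 167], [30, 12, 168], [30, 12, 170], [14, 143, 152], [17, 141, 222], [16, 144, 215], [16, 140, 218], [16, 141, 213], [16, 138, 199], [16, 142, 209], [16, 141, 214], [16, 124, 78], [18, 39, 119]]
centre [ 458.1 -216.7] size [97.4 44.2] len angle 0.04 px (167, 173, 45, 79)
held (294, 323, 61, 32)
held (292, 224, 59, 63)
```

View pics/w8.png

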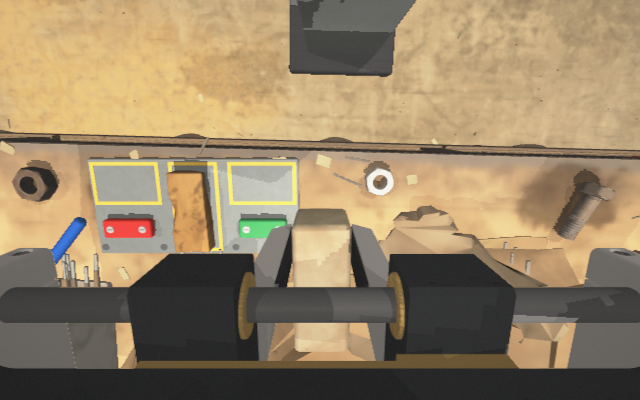

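The picture shows the packer flat in the long frame at (167..210, 172..251). The held wear block's near face spans v≈208–224 and its top runs to v≈353. Now working out where the block sits in the grip.

```bash
python3 - <<'E'
from h import *
c,s=wrist(); h=cv2.cvtColor(c['pixels'],cv2.COLOR_RGB2HSV)
print([(v,h[v,320].tolist()) for v in list(range(204,232,2))+list(range(344,362,2))])
def along(v,z): return ray(c,322,v,z)[0]-s['eef_pos'][0]
print('near top',[along(v,237.8).round(1) for v in(222,224,226)],'far top',[along(v,237.8).round(1) for v in (352,354,356)],'near bottom',[along(v,199.8).round(1) for v in (207,209)])
E
```

```text
[(204, [18, 103, 233]), (206, [18, 103, 233]), (208, [16, 99, 173]), (210, [18, 67, 115]), (212, [19, 73, 118]), (214, [19, 71, 122]), (216, [18, 73, 122]), (218, [20, 67, 121]), (220, [19, 70, 124]), (222, [20, 70, 131]), (224, [18, 71, 141]), (226, [17, 83, 168]), (228, [16, 89, 191]), (230, [17, 94, 212]), (344, [19, 83, 227]), (346, [17, 89, 223]), (348, [17, 88, 223]), (350, [17, 90, 220]), (352, [16, 116, 211]), (354, [16, 114, 211]), (356, [16, 116, 209]), (358, [15, 115, 207]), (360, [16, 115, 198])]
near top [np.float64(-15.5), np.float64(-14.4), np.float64(-13.3)] far top [np.float64(63.8), np.float64(65.1), np.float64(66.5)] near bottom [np.float64(-14.0), np.float64(-12.7)]
```

>>> play_rows(translation=[[0.004,-0.05,0],[0.009,-0.1,0],[0.0165,-0.15,0],[0.0165,-0.159,-0.01],[0.0165,-0.159,-0.06],[0.0165,-0.159,-0.1],[0.0165,-0.159,-0.13],[0.0165,-0.159,-0.15],[0.0165,-0.159,-0.16],[0.0165,-0.159,-0.167],[0.0165,-0.159,-0.1695],[0.0165,-0.159,-0.1695]], yaw=[0,0,0,0,0,0,0,0,0,0,0,0])

```text
clock: 19.7
eef_pos: [433.5, -219.9, 22.9]
eef_rot: [-3.141, 0.0, -3.113]
wrist_force: [-0.0, -0.5, -0.7]
finger_gap: 32.3
finger_force: 25.0
```

>>> play_rows(translation=[[0,0,-0.0005],[0,0,-0.0005]], yaw=[0,0])

```text
clock: 19.95
eef_pos: [433.4, -220.0, 22.3]
eef_rot: [-3.141, 0.0, -3.113]
wrist_force: [-0.8, -0.5, -0.8]
finger_gap: 32.2
finger_force: 25.0
```

>>> play_rows(translation=[[0,0,-0.0005],[0,0,-0.001],[0,0,-0.001]], yaw=[0,0,0])

```text
clock: 20.32
eef_pos: [433.2, -219.9, 21.0]
eef_rot: [3.142, -0.0, -3.113]
wrist_force: [-0.3, 0.4, -0.5]
finger_gap: 32.4
finger_force: 25.0
```

>>> play_rows(translation=[[0,0,-0.0005],[0,0,-0.001],[0,0,-0.001]], yaw=[0,0,0])

```text
clock: 20.7
eef_pos: [433.3, -219.9, 20.8]
eef_rot: [-3.141, 0.0, -3.113]
wrist_force: [-5.3, 3.3, 12.3]
finger_gap: 32.2
finger_force: 25.0
```

>>> play_rows(translation=[[0,0,0],[0,0,0],[0,0,0],[0,0,0.02],[0,0,0.07],[0,0,0.12],[0,0.01,0.17],[0,0.06,0.18],[0,0.11,0.18],[0,0.16,0.18],[0,0.21,0.18],[0,0.26,0.18]], yaw=[0,0,0,0,0,0,0,-0.07,-0.14,-0.21,-0.28,-0.35], hand=0.55)

```text
clock: 22.2
eef_pos: [433.0, 41.7, 200.1]
eef_rot: [3.142, 0.0, 2.817]
wrist_force: [0.2, -0.2, -0.4]
finger_gap: 51.8
finger_force: 0.0
```

>>> play_rows(translation=[[0,0.06,0],[0,0.12,0],[0,0.17,0],[-0.01,0.2,0],[-0.01,0.2,0],[-0.01,0.2,0]], yaw=[-0.07,-0.07,-0.07,-0.07,-0.07,-0.07], hand=0.7)

```text
clock: 22.95
eef_pos: [423.4, 239.6, 200.0]
eef_rot: [-3.141, -0.0, 2.75]
wrist_force: [-0.2, 0.5, -0.4]
finger_gap: 65.7
finger_force: 0.0
```

```bash
python3 - <<'E'
from h import *
c,s=wrist('w9.png'); st()
h=cv2.cvtColor(c['pixels'],cv2.COLOR_RGB2HSV)
# wide segmentation: bolt is lower saturation than wood bg
p=np.round(proj(c,[446,266,14])).astype(int); print(p)
m=cv2.inRange(h,(0,0,60),(180,88,220)); M=np.zeros_like(m); x,y=p; M[y-60:y+60,x-50:x+50]=m[y-60:y+60,x-50:x+50]
M=cv2.morphologyEx(M,cv2.MORPH_OPEN,np.ones((3,3)))
for k in cv2.findContours(M,0,2)[0]:
    if cv2.contourArea(k)>150: print(cv2.boundingRect(k),cv2.contourArea(k),[np.round(v,1) for v in cv2.minAreaRect(k)])
for v in range(y-50,y+50,6): print(v,''.join('#' if M[v,u] else '.' for u in range(x-50,x+50,2)))
E
```

```text
{'clock': 23.0, 'eef_pos': [423.539, 239.347, 200.073], 'eef_rot': [-3.142, 0.0, 2.749], 'joints': [0.439, 0.14, 1.663, -0.0, 1.339, -0.739], 'wrist_force': [0.066, -0.258, 0.234], 'finger_gap': 65.978, 'finger_force': 0.0}
[347 188]
(381, 224, 16, 24) 209.5 [array([388.5, 235.5]), array([23., 15.]), np.float64(90.0)]
(333, 159, 29, 61) 982.5 [array([347., 189.]), array([60., 28.]), np.float64(90.0)]
(297, 128, 90, 36) 1021.5 [array([339.2, 139. ]), array([19.2, 95.6]), np.float64(70.9)]
138 ................###################...............
144 ....###################.####......................
150 #################.................................
156 #########.........................................
162 ###...............###############.................
168 ..................###############.................
174 .....................########.....................
180 .....................########.....................
186 ......................#######.....................
192 ......................#######.....................
198 ......................#######.....................
204 ......................#######.....................
210 ......................#######.....................
216 ......................#######.....................
222 ..................................................
228 ..........................................########
234 ............................................######
```

The printed mask shows the bolt's head at (333..361, 159..172) and its shank centred at u≈347 down to v≈219, aligned with the gripper. I'm spending the last view to check how close the cardboard is.

View pics/w9.png

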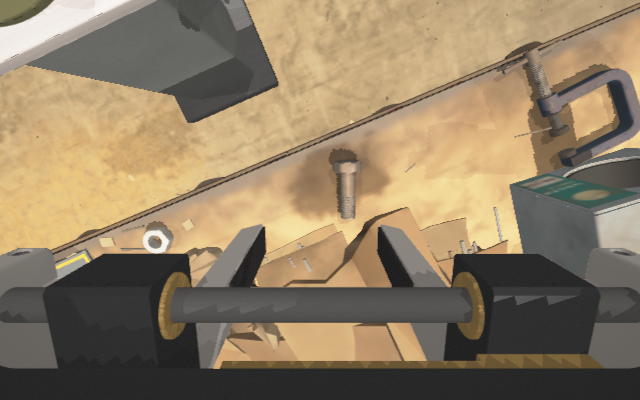

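```bash
cat > p.py <<'E'
from h import *
c,s=wrist(); 
w1=dict(c); T=np.eye(4); T[:3,:3]=Rn.from_euler('xyz',[3.141,0,-2.765]).as_matrix(); T[:3,3]=[428.7,389,237.7]; w1['cam_to_world']=T@np.array(c['T_tool_cam'])
E
python3 - <<'E'
from p import *
for z in (40,60,70,80,90,100,110): print(z,ray(w1,248,197,z).round(),np.round(proj(c,ray(w1,248,197,z))))
for v in (176,200,219): print(ray(c,347,v,12.5).round(1))
print('head',ray(c,347,159,15).round(1))
E
```

```text
40 [486. 311.  40.] [396. 209.]
60 [481. 313.  60.] [401. 208.]
70 [478. 315.  70.] [404. 207.]
80 [475. 316.  80.] [406. 207.]
90 [472. 317.  90.] [409. 206.]
100 [469. 319. 100.] [412. 205.]
110 [466. 320. 110.] [415. 205.]
[432.3 271.3  12.5]
[460.8 260.1  12.5]
[484.2 250.9  12.5]
head [412.3 278.9  15. ]
```

The last view puts the box corner at (408,207), so its top is about 87 mm high. The gripper body will be around 105 mm, so it clears.

>>> play_rows(translation=[[0.008,0.015,0],[0.016,0.029,-0.02],[0.016,0.029,-0.07],[0.016,0.029,-0.12],[0.016,0.029,-0.16],[0.016,0.029,-0.18],[0.016,0.029,-0.19],[0.016,0.029,-0.195],[0.016,0.029,-0.2],[0.016,0.029,-0.205],[0.016,0.029,-0.209],[0.016,0.029,-0.209]], yaw=[0.012,0.012,0.012,0.012,0.012,0.012,0.012,0.012,0.012,0.012,0.012,0.012], hand=0.6)

```text
clock: 24.55
eef_pos: [439.2, 269.1, -9.1]
eef_rot: [-3.141, -0.0, 2.762]
wrist_force: [0.5, -0.1, 0.2]
finger_gap: 56.5
finger_force: 0.0
```

>>> play_rows(translation=[[0,0,-0.003],[0,0,-0.006],[0,0,-0.009],[0,0,-0.011],[0,0,-0.011]], yaw=[0,0,0,0,0])

```text
clock: 25.18
eef_pos: [439.2, 269.1, -20.1]
eef_rot: [-3.141, -0.0, 2.762]
wrist_force: [-0.1, 0.6, 0.5]
finger_gap: 56.8
finger_force: 0.0
```

>>> play_rows(translation=[[0,0,0],[0,0,0],[0,0,0],[0,0,0],[0,0,0],[0,0,0]], yaw=[0,0,0,0,0,0], hand=0.05, force=45)

```text
clock: 25.92
eef_pos: [439.2, 269.1, -19.9]
eef_rot: [-3.141, -0.0, 2.762]
wrist_force: [-1.9, -1.7, 2.6]
finger_gap: 19.1
finger_force: 45.0
```

>>> play_rows(translation=[[0,0,0.02],[0,0,0.06],[0,0,0.11],[0,0,0.16],[0,0,0.2],[0,-0.05,0.21],[0,-0.1,0.21],[0,-0.15,0.21],[0,-0.2,0.21],[0,-0.25,0.21],[0,-0.3,0.21],[0,-0.35,0.21]], yaw=[0,0,0,0,0,-0.1,-0.25,-0.4,-0.55,-0.7,-0.85,-1.0])

```text
clock: 27.42
eef_pos: [439.0, -82.4, 190.0]
eef_rot: [3.141, -0.0, 1.757]
wrist_force: [0.8, -0.3, -1.9]
finger_gap: 18.8
finger_force: 45.0
```

>>> play_rows(translation=[[0,-0.05,0],[0,-0.1,0],[0,-0.13,0],[0,-0.13,0],[0,-0.13,0]], yaw=[-0.1,-0.162,-0.162,-0.162,-0.162])

```text
clock: 28.05
eef_pos: [439.2, -210.2, 189.8]
eef_rot: [-3.141, -0.0, 1.6]
wrist_force: [-0.4, 0.9, -1.7]
finger_gap: 19.2
finger_force: 45.0
```

```bash
python3 - <<'E'
from h import *
c,s=wrist('w10.png'); st(); h=cv2.cvtColor(c['pixels'],cv2.COLOR_RGB2HSV)
R=Rn.from_euler('xyz',s['eef_rot']).as_matrix()
for a,z in((-10,25),(24,28),(27,28),(47,30)):  # tool -x distance, z above tcp
    w=R@np.array([-a,0,-z])+s['eef_pos']; print(a,np.round(proj(c,w),1))
m=h
for v in range(150,330,6): print(v,[int(x) for x in h[v,318:328:4,1]],[int(x) for x in h[v,318:328:4,2]],''.join('#' if h[v,u,1]<88 and h[v,u,2]<225 else '.' for u in range(270,370,2)))
E
```

```text
{'clock': 28.1, 'eef_pos': [439.309, -209.996, 189.969], 'eef_rot': [-3.141, -0.0, 1.601], 'joints': [-0.521, 0.149, 1.677, 0.0, 1.317, -0.551], 'wrist_force': [0.427, -0.335, -2.259], 'finger_gap': 19.118, 'finger_force': 44.957}
-10 [320.8 221.8]
24 [320.8 276.5]
27 [320.8 281. ]
47 [320.8 312. ]
150 [150, 150, 150] [247, 247, 247] ...######.......................##################
156 [14, 11, 12] [170, 168, 168] ...###############################################
162 [49, 49, 50] [191, 191, 192] ...###############################################
168 [15, 12, 12] [168, 166, 166] ...######..#######################################
174 [129, 133, 133] [128, 136, 138] #########..##.....................................
180 [67, 69, 68] [118, 118, 120] ...######..##....#################################
186 [73, 71, 69] [237, 237, 238] ...######..##...##................................
192 [46, 53, 50] [88, 86, 77] ...######..##...##################................
198 [45, 46, 48] [90, 88, 85] ...#######..#############################.........
204 [54, 55, 59] [225, 212, 129] ...########
[... 1010 characters left out ...]
#################################....
282 [54, 55, 55] [100, 111, 107] #.....########################################....
288 [7, 4, 4] [71, 70, 71] #...############################################..
294 [16, 16, 13] [97, 96, 95] ....############################################..
300 [16, 13, 13] [115, 115, 115] ...##############################################.
306 [11, 13, 15] [137, 139, 140] ...##############################################.
312 [13, 13, 14] [141, 141, 141] ...##############################################.
318 [10, 12, 12] [125, 125, 125] ...##############################################.
324 [87, 72, 107] [129, 99, 214] ......######..#..##..#######............######....
```

>>> play_rows(translation=[[-0.005,-0.04,0],[-0.0103,-0.0845,0],[-0.0103,-0.0845,-0.05],[-0.0103,-0.0845,-0.1],[-0.0103,-0.0845,-0.14],[-0.0103,-0.0845,-0.165],[-0.0103,-0.0845,-0.185],[-0.0103,-0.0845,-0.195],[-0.0103,-0.0845,-0.201],[-0.0103,-0.0845,-0.2045],[-0.0103,-0.0845,-0.2045],[-0.0103,-0.0845,-0.2045]], yaw=[0,0,0,0,0,0,0,0,0,0,0,0])

```text
clock: 29.6
eef_pos: [429.2, -295.6, -14.0]
eef_rot: [3.141, 0.001, 1.6]
wrist_force: [-0.5, -0.2, -2.0]
finger_gap: 19.2
finger_force: 45.0
```

>>> play_rows(translation=[[0,0,-0.0005],[0,0,-0.001],[0,0,-0.001]], yaw=[0,0,0])

```text
clock: 29.98
eef_pos: [428.9, -295.4, -15.5]
eef_rot: [-3.142, -0.0, 1.6]
wrist_force: [0.2, 0.2, -1.4]
finger_gap: 18.8
finger_force: 45.0
```

>>> play_rows(translation=[[0,0,-0.0005],[0,0,-0.0008],[0,0,-0.0008]], yaw=[0,0,0])

```text
clock: 30.35
eef_pos: [429.0, -295.4, -16.0]
eef_rot: [3.142, 0.0, 1.6]
wrist_force: [-2.6, 1.5, 5.3]
finger_gap: 18.9
finger_force: 45.0
```

>>> play_rows(translation=[[0,0,0],[0,0,0],[0,0,0],[0,0,0.015],[0,0,0.05],[0,0,0.1],[0,0,0.15],[0,-0.01,0.2],[0,-0.06,0.21],[0,-0.08,0.21],[0,-0.08,0.21],[0,-0.08,0.21]], yaw=[0,0,0,0,0,0,0,0,0,0,0,0], hand=0.45)

```text
clock: 31.85
eef_pos: [429.0, -374.6, 194.1]
eef_rot: [3.142, -0.0, 1.6]
wrist_force: [-0.3, -0.2, -0.4]
finger_gap: 42.2
finger_force: 0.0
```

```bash
python3 - <<'E'
from h import *
c,s=wrist('w11.png'); st(); h=cv2.cvtColor(c['pixels'],cv2.COLOR_RGB2HSV)
p=np.round(proj(c,[429,-405,20])).astype(int); print(p,np.round(proj(c,[429,-304.5,15])))
x,y=p
for v in range(y-36,y+36,3): print(v,''.join('#' if h[v,u,2]<100 else ('+' if h[v,u,2]<150 else '.') for u in range(x-50,x+50,2)))
m=cv2.inRange(h,(0,0,0),(180,255,95)); M=np.zeros_like(m); M[y-36:y+36,x-40:x+40]=m[y-36:y+36,x-40:x+40]
k=max(cv2.findContours(M,0,2)[0],key=cv2.contourArea); print(cv2.boundingRect(k),h[y-14:y+14:3,x,2],h[y,x-36:x+36:3,2])
E
```

```text
{'clock': 31.9, 'eef_pos': [429.051, -374.491, 194.084], 'eef_rot': [3.141, -0.0, 1.6], 'joints': [-0.782, 0.332, 1.441, 0.0, 1.369, -0.812], 'wrist_force': [-0.948, 0.46, 0.232], 'finger_gap': 42.207, 'finger_force': 0.0}
[320 206] [323. 122.]
170 .......+.....................................+....
173 .......+..........................................
176 .......+........................................+.
179 ..................................................
182 ..................................................
185 ..................................................
188 ..................................................
191 ........................+##.......................
194 ....................#########+....................
197 ................+++#####+++++##...................
200 ................+++##++++++++++##.................
203 ...............++++#++++..+++++++#................
206 ...............+++++++....++#+++++................
209 ...............+++++++....##++++++................
212 ...............+++#++++..+##+#++++................
215 ................++#+++########+++.................
218 .................+++++++#####++++.................
221 ...................++++++++++++++.................
224 .....##...............+++++++.................+...
227 ++++++##................+...................##++++
230 ++++++##....................................##++++
233 +++++###....................................###+++
236 ++++####....................................####++
239 ++++####+...................................####++
(306, 192, 31, 14) [ 96  47 131 130 162 179 182  98  44  59] [164 165 176 183 186 155 107 108 134 120 159 174 178 100  99 129 135 138
 173 220 220 219 217 213]
```

```bash
python3 - <<'E'
from h import *
c,s=wrist(); h=cv2.cvtColor(c['pixels'],cv2.COLOR_RGB2HSV)
for v in (200,206,212,218): print(v,[(u,int(h[v,u,1]),int(h[v,u,2])) for u in range(294,344,3)])
m=cv2.inRange(h,(0,0,0),(180,95,150)); M=np.zeros_like(m); M[184:230,286:352]=m[184:230,286:352]
M=cv2.morphologyEx(M,cv2.MORPH_CLOSE,np.ones((9,9)))
for v in range(186,232,2): print(v,''.join('#' if M[v,u] else '.' for u in range(290,350)))
k=max(cv2.findContours(M,0,2)[0],key=cv2.contourArea)
P=cv2.convexHull(np.array([ray(c,*p[0],20)[:2] for p in k],np.float32))[:,0]
for d in range(0,180,10):
    n=np.array([np.cos(np.radians(d)),np.sin(np.radians(d))]); q=P@n; print(d,round(float(q.max()-q.min()),1),end='; ')
print(P.min(0),P.max(0))
E
```

```text
200 [(294, 99, 185), (297, 101, 180), (300, 95, 150), (303, 93, 107), (306, 97, 105), (309, 57, 71), (312, 90, 125), (315, 90, 136), (318, 90, 131), (321, 88, 130), (324, 91, 135), (327, 88, 131), (330, 75, 130), (333, 33, 54), (336, 108, 199), (339, 111, 218), (342, 110, 217)]
206 [(294, 96, 185), (297, 99, 186), (300, 92, 108), (303, 95, 107), (306, 78, 98), (309, 83, 123), (312, 83, 123), (315, 103, 173), (318, 106, 175), (321, 105, 180), (324, 99, 98), (327, 94, 100), (330, 84, 136), (333, 89, 140), (336, 84, 115), (339, 107, 220), (342, 106, 222)]
212 [(294, 93, 175), (297, 98, 182), (300, 89, 109), (303, 95, 113), (306, 78, 101), (309, 90, 127), (312, 76, 107), (315, 104, 176), (318, 104, 181), (321, 97, 97), (324, 99, 100), (327, 95, 94), (330, 81, 120), (333, 92, 138), (336, 90, 148), (339, 109, 215), (342, 111, 210)]
218 [(294, 90, 175), (297, 97, 182), (300, 102, 192), (303, 94, 127), (306, 93, 101), (309, 83, 117), (312, 90, 128), (315, 71, 137), (318, 27, 48), (321, 35, 44), (324, 36, 43), (327, 69, 122), (330, 81, 120), (333, 84, 131), (336, 108, 187), (339, 110, 208), (
[... 1027 characters left out ...]
##############..............
218 .............#################################..............
220 ..................###########################...............
222 ....................########################................
224 ........................#############.......................
226 ..........................######............................
228 ............................................................
230 ............................................................
0 45.6; 10 46.9; 20 47.3; 30 46.1; 40 44.8; 50 43.0; 60 42.2; 70 44.4; 80 45.9; 90 46.0; 100 45.3; 110 43.8; 120 46.6; 130 48.6; 140 49.7; 150 49.3; 160 48.5; 170 46.8; [ 404.37097 -432.0245 ] [ 449.99786 -386.06287]
```

```bash
python3 - <<'E'
from h import *
c,s=wrist(); a=ray(c,321,227,20); b=ray(c,321,191,0); print(a.round(1),b.round(1),((a+b)/2).round(1),np.linalg.norm((a-b)[:2]).round(1),s['eef_pos'].round(1))
print([ray(c,u,209,20).round(1) for u in (306,337.5)])
t=np.array(eyes.camera('top')['pixels']); 
E
```

```text
[ 431.2 -432.    20. ] [ 429.9 -390.2    0. ] [ 430.6 -411.1   10. ] 41.8 [ 429.1 -374.5  194.1]
[array([ 412. , -409.3,   20. ]), array([ 450.8, -408.1,   20. ])]
```

```bash
python3 - <<'E'
from p import *
w8=dict(c); T=np.eye(4); T[:3,:3]=Rn.from_euler('xyz',[3.141,0,-3.114]).as_matrix(); T[:3,3]=[416.7,-60.1,192]; w8['cam_to_world']=T@np.array(c['T_tool_cam'])
t=eyes.camera('top')
for z in (0,30,60,100,130):
    p=ray(w8,68,253,z); print(z,p.round(),'top px',np.round(proj(t,p)),'now px',np.round(proj(c,p)), 'top(425,182):',ray(t,425,182,z).round())
im=cv2.imread('pics/top0.png')[160:200,390:460]; h=cv2.cvtColor(im,cv2.COLOR_BGR2HSV)
for v in range(0,40,2): print(160+v,' '.join('%3d'%x for x in h[v,::3,1]))
E
```

```text
0 [ 525. -393.    0.] top px [417. 180.] now px [395. 196.] top(425,182): [ 518. -420.    0.]
30 [ 512. -369.   30.] top px [411. 183.] now px [392. 180.] top(425,182): [ 514. -411.   30.]
60 [ 499. -344.   60.] top px [406. 186.] now px [387. 161.] top(425,182): [ 511. -402.   60.]
100 [ 482. -311.  100.] top px [397. 190.] now px [380. 129.] top(425,182): [ 506. -390.  100.]
130 [ 469. -286.  130.] top px [391. 194.] now px [373.  98.] top(425,182): [ 502. -382.  130.]
160 113 113 112  89  31  27  60  70  67  65  58  50  39  46  53  42  44  47  38  42  52  54  65  66
162 113 112 114  76  30  55 104  95  72 100  61  48  73  80 101  75  74  56  45  45  51  44  58  55
164 114 114 114  44  42  82 106 100  54  96  61  43  82  88  96  79  93  81  67  60  31  28  33  71
166 113 114 112  53  50  87  98  94  51  98  68  42  78  93  86  84  94  81  58  46  28  29 110 107
168 114 111 112 112 107  80 108  92  62  50  73  62  82 104  65  89  98  84  55  59 111 107 107 108
170 111  80 112 113 111  66 107  98  77  36 113 114  83 106  44  97  76  85  58 107 109 106 106 108
172 109  87 103 110 108 
[... 675 characters left out ...]

186  10  10   8   6  87 114 113 124 211 117 115 115 114 113 113 113 112 109 108 110 111 112 111 113
188  71  91  92  12  76 116  60 212  36 117 115 114 113 114 114 114 111 111 111 111 111 112 112 116
190 206 206 197  14  78 117 201 197 116 116 116 114 113 115 117 114 111 108 109 112 114 114 114 117
192 208 209  63  16  72  46 208  93 116 114 118 116 116 117 116 114 113 110 108 110 113 112 113 118
194 210 208 188  21  58 206 168 115 117 117 116 115 117 118 117 117 114 109 111 110 111 111 114 117
196 165 166 147  12  49 209 104 117 117 117 117 116 114 117 119 119 115 111 111 110 112 111 116  94
198  11   9  11  10  41  81 117 116 116 117 116 113 116 116 115 118 114 113 112 111 111 111 116  87
```

The rods' near ends lie low at about x=523, so the gripper body clears them. Descending on the nut.

>>> play_rows(translation=[[0.001,-0.02,0],[0.002,-0.0355,-0.03],[0.002,-0.0355,-0.08],[0.002,-0.0355,-0.13],[0.002,-0.0355,-0.17],[0.002,-0.0355,-0.19],[0.002,-0.0355,-0.2],[0.002,-0.0355,-0.207],[0.002,-0.0355,-0.214],[0.002,-0.0355,-0.214]], yaw=[0,0,0,0,0,0,0,0,0,0], hand=0.75)

```text
clock: 33.4
eef_pos: [431.0, -410.9, -20.2]
eef_rot: [3.142, 0.0, 1.6]
wrist_force: [0.1, -0.5, 0.1]
finger_gap: 70.5
finger_force: 0.0
```

>>> play_rows(translation=[[0,0,0],[0,0,0],[0,0,0],[0,0,0],[0,0,0],[0,0,0]], yaw=[0,0,0,0,0,0], hand=0.1, force=30)

```text
clock: 34.15
eef_pos: [431.0, -410.9, -20.1]
eef_rot: [3.142, 0.0, 1.6]
wrist_force: [-0.6, 0.5, 1.7]
finger_gap: 39.4
finger_force: 30.0
```

>>> play_rows(translation=[[0,0,0.02],[0,0,0.06],[0,0,0.11],[0,0,0.16],[0,0.04,0.18],[0,0.09,0.18],[0,0.14,0.18],[-0.003,0.19,0.18],[-0.007,0.24,0.18],[-0.007,0.2764,0.18],[-0.007,0.2764,0.18],[-0.007,0.2764,0.18]], yaw=[0,0,0,0,0,0,0,0,0,0,0,0])

```text
clock: 35.65
eef_pos: [424.1, -134.9, 160.5]
eef_rot: [3.141, 0.001, 1.6]
wrist_force: [0.5, 0.6, -1.0]
finger_gap: 39.0
finger_force: 30.0
```

>>> play_rows(translation=[[0,0,-0.05],[0,0,-0.1],[0,0,-0.13],[0,0,-0.15],[0,0,-0.16],[0,0,-0.167],[0,0,-0.172],[0,0,-0.1745],[0,0,-0.1755],[0,0,-0.1755]], yaw=[0,0,0,0,0,0,0,0,0,0])

```text
clock: 36.9
eef_pos: [424.1, -134.5, -15.6]
eef_rot: [3.141, 0.0, 1.6]
wrist_force: [0.6, 0.7, -0.8]
finger_gap: 39.4
finger_force: 30.0
```

>>> play_rows(translation=[[0,0,-0.0005],[0,0,-0.0008],[0,0,-0.0008]], yaw=[0,0,0])

```text
clock: 37.28
eef_pos: [424.1, -134.5, -16.2]
eef_rot: [3.141, 0.0, 1.6]
wrist_force: [-1.5, 0.9, 5.3]
finger_gap: 39.5
finger_force: 30.0
```

>>> play_rows(translation=[[0,0,0],[0,0,0],[0,0,0],[0,0,0.015],[0,0,0.05],[0,0,0.1],[0,0,0.15],[-0.02,0.05,0.2],[-0.04,0.1,0.23],[-0.04,0.15,0.23],[-0.04,0.15,0.23],[-0.04,0.15,0.23]], yaw=[0,0,0,0,0,0,0,0.1,0.2,0.3,0.4,0.5], hand=0.53)

```text
clock: 38.78
eef_pos: [383.7, 16.3, 214.6]
eef_rot: [3.14, 0.001, 2.105]
wrist_force: [-0.0, -0.3, 1.0]
finger_gap: 49.8
finger_force: 0.0
```

>>> play_rows(translation=[[0,0,0],[0,0,0],[0,0,0],[0,0,0],[0,0,0],[0,0,0],[0,0,0]], yaw=[0.17,0.34,0.51,0.68,0.85,1.0,1.0])

```text
clock: 39.65
eef_pos: [383.8, 15.5, 214.2]
eef_rot: [-3.142, 0.001, 3.099]
wrist_force: [-0.3, -0.0, -0.3]
finger_gap: 49.7
finger_force: 0.0
```

```bash
python3 - <<'E'
from h import *
c,s=wrist('w12.png'); st(); h=cv2.cvtColor(c['pixels'],cv2.COLOR_RGB2HSV)
for n,p in dict(nut=[424.4,-134.2,24],bolt=[429.3,-304.3,20],block=[458,-218.5,67],packer=[458,-218.5,29]).items(): print(n,np.round(proj(c,p)))
m=cv2.inRange(h,(22,110,150),(34,255,255)); m[:130]=0; m[300:]=0
for k in cv2.findContours(m,0,1)[0]:
    if len(k)<40: continue
    P=np.array([ray(c,*p[0],4)[:2] for p in k],np.float32); r=cv2.minAreaRect(P); print('frame',cv2.boundingRect(k),np.round(r[0],1),np.round(r[1],1),round(r[2],2))
g=cv2.cvtColor(c['pixels'],cv2.COLOR_RGB2GRAY)
def dump(p,w,q):
    x,y=np.round(proj(c,p)).astype(int); print(x,y)
    for v in range(max(y-q,0),min(y+q,400),3): print(v,''.join('Y' if m[v,u] else ('#' if g[v,u]<110 else ('+' if h[v,u,1]>60 else '.')) for u in range(max(x-w,0),min(x+w,640),2)))
dump([424.4,-134.2,24],44,36); dump([429.3,-304.3,20],46,36)
E
```

```text
{'clock': 39.7, 'eef_pos': [383.854, 15.551, 214.081], 'eef_rot': [3.142, 0.001, 3.096], 'joints': [-0.055, -0.113, 1.887, 0.0, 1.368, -1.581], 'wrist_force': [-0.113, 0.351, 0.485], 'finger_gap': 49.578, 'finger_force': 0.0}
nut [206. 215.]
bolt [ 78. 223.]
block [126. 255.]
packer [143. 243.]
frame (59, 232, 50, 8) [ 452.3 -313.7] [66.7 10.2] 87.6
frame (52, 198, 66, 23) [ 415.1 -305.3] [85.4 30.7] 87.59
frame (158, 194, 20, 59) [ 440.  -191.2] [83.3 12.2] 7.55
frame (178, 192, 31, 40) [ 425.1 -157. ] [41.  54.6] 87.6
frame (211, 189, 34, 41) [ 423.5 -112.5] [54.5 40.3] 0.88
frame (118, 151, 13, 11) [ 345. -237.] [15.8 12.2] 66.69
frame (72, 141, 14, 12) [ 334.5 -296.3] [10.8 18.8] 37.79
206 215
179 ###################.##.##.++++++++++++++++++
182 ....+++++++++++++.++.++++....+++++++++++++++
185 +.++++++++++++++++++++++++++++++++++....++++
188 +++++++###++++++++#......................+++
191 #...................+++++YYYYYYYYYYYYYY+.+++
194 YYY.....YYYYYYYYYYY++++Y+.............YY.+++
197 YYY+....YY..........###...............YY.+++
200 ..YY....+Y........############........+Y.+++
2
[... 1313 characters left out ...]
+++Y############################+Y..+
220 ++++++++++....#######++#++++++++#########.Y###
223 +++++++++..........++++++++++++++#############
226 +++++++++++++...+..+++++++++++++++####++++++++
229 ++++++++++..++++...++++......+++++####++++++++
232 ++++++++++++++Y+....................##++++++++
235 +++++++++++++.YY............++YYYYYYYYY+++++++
238 +++++++++++++++YYYYYYYYYYYYYYYY+.......+++++++
241 ++++++++++++++.........................+++++++
244 +++++++++++++++.........................++++++
247 +++++++++++++++..........###############++++++
250 .......##+++++++..........##############++++++
253 ...#.##..#++++++....##############++++++#+++++
256 #...##.####+++++..++++++++++++++++++++++#+++++
```

The nut matches its predicted spot at (206,215). The bolt and the stack need a look from closer.

>>> play_rows(translation=[[0,-0.05,0],[0,-0.1,0],[0,-0.15,0],[0,-0.2,0],[0,-0.25,0],[0,-0.275,0],[0,-0.275,0],[0,-0.275,0]], yaw=[0,0,0,0,0,0,0,0])

```text
clock: 40.7
eef_pos: [383.9, -258.7, 213.6]
eef_rot: [3.142, 0.0, 3.098]
wrist_force: [-0.3, -0.1, 0.9]
finger_gap: 49.7
finger_force: 0.0
```

```bash
python3 - <<'E'
from h import *
c,s=wrist('w13.png'); st(); h=cv2.cvtColor(c['pixels'],cv2.COLOR_RGB2HSV)
g=cv2.cvtColor(c['pixels'],cv2.COLOR_RGB2GRAY)
m=cv2.inRange(h,(22,110,150),(34,255,255))
P=lambda *p:np.round(proj(c,p)).astype(int).tolist()
print('bolt tip',P(430.4,-341.3,10),'head end',P(428.2,-267.3,15),'mid',P(429.3,-304.3,20))
x,y=P(429.3,-304.3,20)
for v in range(y-30,y+30,3): print(v,''.join('Y' if m[v,u] else ('#' if g[v,u]<100 else ('+' if h[v,u,1]>45 else '.')) for u in range(x-50,x+54,2)))
print('block corners',[P(*( [458,-218.7]+np.array([a,b])@np.array([[1,.029],[-.029,1]])),67) for a,b in((-39,-16),(-39,16),(39,16),(39,-16))])
print('packer corners',[P(*( [458,-218.7]+np.array([a,b])@np.array([[1,.029],[-.029,1]])),29) for a,b in((-49.5,-21.5),(-49.5,21.5),(49.5,21.5),(49.5,-21.5))])
x,y=P(458,-218.7,67)
for v in range(y-54,y+50,4): print(v,''.join('Y' if m[v,u] else ('P' if h[v,u,1]>120 else('#' if g[v,u]<100 else ('+' if h[v,u,1]>45 else '.'))) for u in range(x-50,x+50,2)), x-50)
E
```

```text
{'clock': 40.75, 'eef_pos': [384.041, -258.579, 213.674], 'eef_rot': [3.142, 0.0, 3.099], 'joints': [-0.672, 0.075, 1.702, 0.0, 1.364, -2.2], 'wrist_force': [0.822, -0.168, -0.126], 'finger_gap': 50.037, 'finger_force': 0.0}
bolt tip [260, 214] head end [316, 211] mid [287, 214]
184 +++++++++++++++++++++++++++++++++++++++++++++++#####
187 +++++++++++++++++++++########++++..................+
190 +++++++++#....................+++YYYYYYYY+....YYY+++
193 +++++++++++YYYYYYYYYYYYYYYYYYYYYYY+++..+Y+....YY....
196 ++++++++++YY+++.........................Y+....+Y.###
199 +++++++++.Y+.........................#..YY....+Y.###
202 +++++++++.YY......................#####.YY....+Y+#+#
205 +++++++++.YY......................#####.YY....+Y+#++
208 +++++++++++Y..######################++#.+Y....+Y+#++
211 ++++++++++++###++#####+++++++++++++++++#+Y+....Y+.++
214 ++++++++++.++++++++++++++++++++++++++++++Y+....Y+.++
217 ++++++++++.++++++++++++++++++++++++++++++Y+....YY.++
220 ++++++++++.++++++++++++++++++++++++++++++Y+....YY.++
223 +++++++++++YY......................+++++.YY....YY.#+
226 ++++++++++++Y+....
[... 1280 characters left out ...]
P.........YY.#P+++++++++++######...........+... 307
252 ..PP.........YY.+P#++++++++++#######............++ 307
256 PPPP+........YY..PP+++......+########............. 307
260 +............+Y..PP++++......+########............ 307
264 .............+Y+.PP++++++++++++########........... 307
268 .............+YYYPP++++++++++++#########.......... 307
272 ........++++++++++++++++++++++++#########......... 307
276 +++++++++++++++++++.+++++++++++++#########........ 307
280 +++++++++++++++++++.#++++++++++++##########....... 307
284 ++++++++++++++++++.+++++++++++++++#########....... 307
288 ################################################## 307
292 ################################################## 307
```

```bash
python3 -c "
from h import *
print(manip.sign_off())"
```

```text
the job is handed in; nothing more can be done
None
```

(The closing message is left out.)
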